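Unhang the deep accessory bin

TASK

Two white bins hang by keyhole slots on headed studs on the grey upright panel. Take down the deep one (its pocket sticks out farther) for washing: slide it up until the stud heads stand in the wide ends of its slots, draw it forward off the studs, and set it down upright on the floor of the steel tray, lowering it gently and letting go only once it is down. Leave the shallow bin hanging as it is.

Things in the scene. Friction and masses are not known exactly. Their poses are not given: they have to be found in the camera images.
- deep_bin: Bin to take down: white, 90 wide, 160 mm tall, pocket out to x=-67, z 0-49. 0.11-0.23 kg. Origin: back face, bottom edge, mid-width; x into the panel, y left, z up. Back plate x -5..0, 114 tall; on it a grip tab 60 wide, 12 thick (x -12..0), z 114-160: pinch it front to back from above, fingertips above z=110 (panel's top edge). Hangs loosely, may lean 2 deg. In either place on the panel.
- shallow_bin: Bin to leave hanging, in the other place: same plate, tab and axes, pocket only 30 mm deep. Slots of either bin: two keyholes at y=+-24 mm, narrow part 10 wide, z 92-104, wide part below it 30x30, z 62-92. Stud heads pass the wide part when the bin is raised 16 to 31 mm (middle 23; stop at 35).
- panel: Fixed grey upright panel, 216 wide, 150 tall, 10 mm thick. Origin on the worktop, mid-width, in the front face; x backward through it (bins come off along -x), y left, z up. Headed steel studs 140.5 mm up, in pairs for bins centred at y=+58 and -58 mm; shank 7, head 15 mm across, 11 mm out from the face. A hanging bin's origin is at x=0, z=40 mm here.
- tray: Low steel tray, fixed on the worktop, inside 160 (x) by 150 mm (y), walls 4 thick and 20 mm high, floor 4 mm thick. Origin at the centre of its underside, z up. An upright bin fits inside at any yaw.

How it is judged:
On the way, in this order (a step that is already met when the one before it is completed fails the run):
1. the deep bin has been slid up its slots, at least 14 mm, still on the studs (z of deep_bin in the frame of panel between 0.054 and 0.078 m and x of deep_bin in the frame of panel above -0.012 m), for 0.05 s.
2. the deep bin is off the studs, in the fingers, at least 20 mm in front of the panel and off the worktop (x of deep_bin in the frame of panel below -0.02 m and height (world z) of deep_bin above 0.025 m and contact force between the fingers and deep_bin above 0.5 N), for 0.05 s.
3. the deep bin is in the tray, less than 20 mm above its floor, still held by the fingers (z of deep_bin in the frame of tray below 0.024 m and x of deep_bin in the frame of tray between -0.081 and 0.081 m and y of deep_bin in the frame of tray between -0.076 and 0.076 m and contact force between the fingers and deep_bin above 0.5 N), for 0.05 s.
At the end, for the whole second after the job is handed in: The deep bin stands upright (within 7 degrees) and still on the tray's floor (underside within 4 mm of it), wholly between the tray's walls; the shallow bin hangs still, within 12 mm of where it was (z of deep_bin in the frame of tray below 0.008 m and x of deep_bin in the frame of tray between -0.081 and 0.081 m and y of deep_bin in the frame of tray between -0.076 and 0.076 m and angle between deep_bin's own z axis and vertical below 0.12 rad and linear speed of each of deep_bin, shallow_bin below 0.02 m/s and distance of shallow_bin from where it was at the start of the episode below 0.012 m); the robot touches nothing.
It fails at once if the shallow bin is pushed or lifted more than 15 mm from where it hung (distance of shallow_bin from where it was at the start of the episode above 0.015 m).
It also fails if it takes over 42 s, if anything falls off the work surface, if the arm or the gripper's body presses on something with over 40 N, if the wrist force passes 120 N, or if a joint passes its speed limit or range.

ROBOT

A 6-joint arm with a two-finger parallel gripper is mounted at the origin on a cart in front of the work surface, level with it; the furniture and walls round the work are solid. World frame = base frame: x ahead of the robot, y to its left, z up, the work surface at z = 0. Lengths are in m, angles in rad, forces in N, time in s.
With the tool pointing down it reaches from about 0.325 to 0.775 m from the base axis. Payload 5.5 kg.
Tool frame: the origin (TCP) lies at the very end of the fingers, on their centre line; the grasp point (between the pads) lies arm.tcp_to_grasp behind it (arm.tcp_to_grasp is the distance from the TCP to the grasp point, in m); z points along the fingers, y is the direction in which the jaws open and shut (so a half turn about z gives the same grasp; the last joint's range is limited). The gripper opens to 88 mm and grips with 3 to 60 N. Pads are 20 mm wide; open, the fingers measure 115 mm over their backs; the gripper's body (75 mm by 178 mm) begins 61 mm behind the grasp point.
Start: joints at [-1.372, 0.091, 1.231, -0, 1.82, -0.057], TCP at [0.152, -0.58, 0.223] pointing down, gripper open.
Joint ranges: [-2.87, 2.87], [-0.86, 2.18], [0.17, 2.46], [-1.51, 4.65], [0.06, 2.69], [-2.65, 2.65]. Speed limits (rad/s): [2.57, 2.57, 3.01, 3.14, 3.14, 3.14].

INTERFACE

Orientations are given as a rotation vector (axis times angle).
In Python, from plant import readout, get_image, job_done, arm gives the robot as it stands.
- The arm moves only by the tool send_rows, never from a script. Its argument "targets" is a list of rows, each a list of 7 numbers: the shift along the tool's x, y, z in m, then the turn, a rotation vector about the tool's x, y, z in degrees, then the closure, from -1 (fully open) to 1 (shut). In form: [[dx, dy, dz, ax, ay, az, grip], ...]. A call has 1 to 12 rows; each row shifts and turns the commanded pose from where the row before left it, along the tool's axes as they then stand; what a row does not reach is not made up. A row lasts 1/12 s, in which the tool goes at most 41.7 mm and 7.16 degrees, less where a joint would pass 70% of its speed; a pose out of reach is approached as far as the arm can. A call is refused whole if a number of a shift passes 0.0417 or a number of a turn 7.16, either way. A call with a gripper value outside its range is refused whole. The fingers move at their own pace and stop on an object; "grip_force" is the grip in N (left out, the last holds). Time passes only in rows, so rows that do not move let the fingers close. It gives the time, the measured TCP pose, the force and the opening at its end, in the units of the state.
- readout.read_state(): the state, without advancing time (a new reading comes with each control period).
- get_image(name): name is "scene" or "top" or "wrist"; returns a dict with "frame" (400x640x3 uint8, red, green, blue), "z_map" (400x640 float32, m along the optical axis (not along the pixel's ray), 0 where there is no reading), "K" (3x3 intrinsics, pixels), "eye" and "attitude" of the camera in the world. Camera axes: x right, y down, z forward; pixel columns grow to the right and rows downward; lengths in m; the calibration is good to about 2 mm. A picture is of the moment at which its call begins.
- job_done(): hands the job in, once; it reports no verdict.
The state is a dict: "t": time; "joints": joint angles; "qvel": joint speeds; "joint_efforts": joint torques, N m; "position": TCP position; "tool_rot": TCP orientation; "ft_force": force on the tool from outside, world axes, zero at the start; "ft_torque": the same for the moment, N m; "opening": finger opening in m.
Only numpy, scipy, OpenCV 4.12 (cv2) and the standard library are available. Lean on these libraries where they do the work, as an engineer would, in place of code of your own. Each camera call takes 0.05 s, during which the arm holds its last target.

## Working session

There is one attempt and no reset: what is moved stays moved. The work goes in short steps, Python scripts to look and compute and a tool call to move; the robot and the scene stay as the last step left them, time stands still between calls to the robot, and variables do not carry over. Pictures are saved under pics/ and viewed, and the job is handed in when it is done.

Besides the shell and the picture viewer there is one more tool, called after "Call:" as name([rows], argument=value, ...), one row to a line, values as JSON. send_rows: Moves the arm, as the interface text tells. Its arguments: {"type":"object","properties":{"targets":{"type":"array"},"grip_force":{"type":"number"}},"required":["targets"]}

```bash
ls; mkdir -p pics
python3 - <<'E'
from plant import readout,get_image,arm
import cv2,numpy as np
print(readout.read_state()); print(arm.tcp_to_grasp, [a for a in dir(arm) if a[0]!='_'])
for n in ["scene","top","wrist"]:
    d=get_image(n); cv2.imwrite(f"pics/{n}0.png",d["frame"][:,:,::-1]); np.savez(f"{n}0.npz",**d)
    print(n,d["K"],d["eye"],d["attitude"])
E
```

```text
pics
{'t': 0.0, 'joints': array([-1.37174019e+00,  9.18137862e-02,  1.23183793e+00,  1.91493246e-05,
        1.81975398e+00, -5.67181969e-02]), 'qvel': array([-0.00169104, -0.00084323,  0.00013964,  0.00074184, -0.0009506 ,
        0.00084274]), 'joint_efforts': array([-2.71428769e-03, -4.46455121e+01, -4.06446362e+01,  6.94473786e-02,
        2.95355706e-02, -1.58253238e-04]), 'position': array([ 0.151737  , -0.58021561,  0.22156092]), 'tool_rot': array([-3.11414113e+00, -4.00451624e-01,  1.73327371e-04]), 'ft_force': array([-0.53582724, -0.5120693 ,  0.30465153]), 'ft_torque': array([0.00943678, 0.01689808, 0.05749284]), 'opening': 0.08775481533649221}
0.0187 ['MotionError', 'tcp_to_grasp']
scene [[415.35956245   0.         323.35168426]
 [  0.         415.35956245 199.20758924]
 [  0.           0.           1.        ]] [ 0.10132412 -0.87788941  0.49479655] [-2.01039572  0.59656443 -0.36942222]
top [[377.13816149   0.         320.96893767]
 [  0.         377.13816149 203.10802931]
 [  0.           0.           1.        ]] [ 0.34315986 -0.25973303  0.90308144] [-2.09949149  2.1295999  -0.17531575]
wrist [[352.39949983   0.         319.36511831]
 [  0.         352.39949983 194.91606852]
 [  0.           0.           1.        ]] [ 0.22673648 -0.56068524  0.3833814 ] [ 2.29982122 -1.77420272 -0.25701667]
```

View pics/scene0.png

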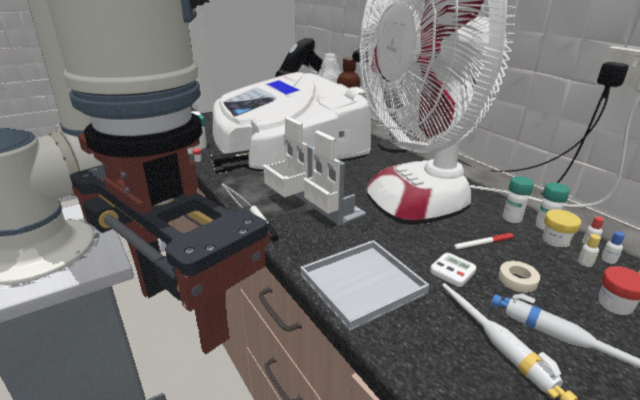

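View pics/top0.png

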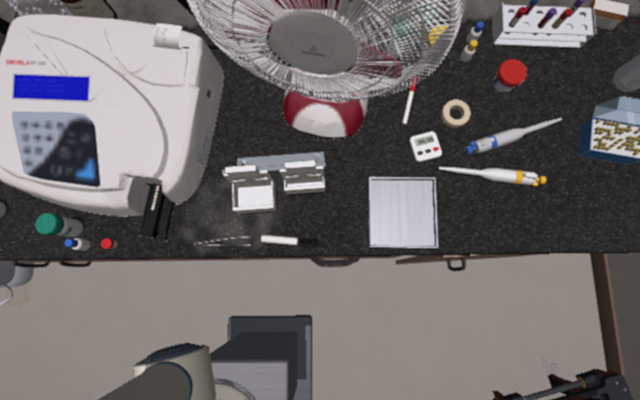

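View pics/wrist0.png

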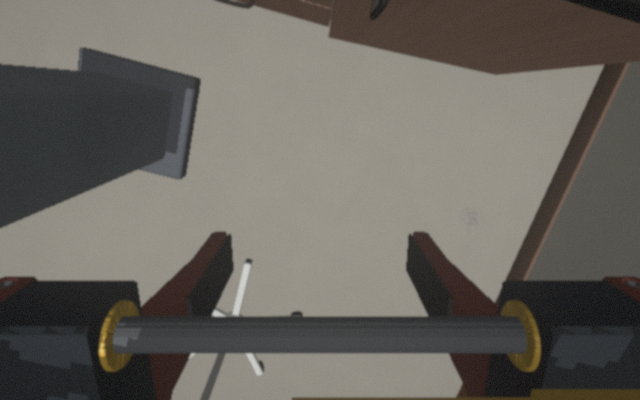

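The top view shows the two bins, deep at about (252,190) on the left (+y) and shallow at about (304,178). The tray is at about (403,212). The scene view shows both tabs standing above the panel. Next I'll measure these points.

```bash
cat > h.py <<'E'
import numpy as np,cv2
from scipy.spatial.transform import Rotation as R
def load(n): return dict(np.load(n+".npz"))
def cloud(d):
    K=d["K"];z=d["z_map"];v,u=np.mgrid[:z.shape[0],:z.shape[1]]
    P=np.stack([(u-K[0,2])/K[0,0]*z,(v-K[1,2])/K[1,1]*z,z],-1)
    W=P@R.from_rotvec(d["attitude"]).as_matrix().T+d["eye"]
    W[z==0]=np.nan
    return W
def crop(d,x0,y0,x1,y1,s,fn):
    f=d["frame"][y0:y1,x0:x1,::-1]; cv2.imwrite(fn,cv2.resize(f,None,fx=s,fy=s,interpolation=cv2.INTER_NEAREST))
E
python3 - <<'E'
from h import *
t=load("top0");s=load("scene0");W=cloud(t);S=cloud(s)
crop(t,210,140,450,260,3,"pics/topc.png");crop(s,250,100,450,340,2.5,"pics/scc.png")
np.set_printoptions(precision=3,suppress=True)
for v in range(148,216,4):
    print(v,' '.join('%d:(%.3f,%.3f,%.3f)'%((u,)+tuple(W[v,u])) for u in range(228,330,12)))
E
```

```text
148 228:(0.659,-0.009,-0.001) 240:(0.657,-0.041,0.003) 252:(0.658,-0.070,-0.002) 264:(0.656,-0.101,0.001) 276:(0.656,-0.131,-0.001) 288:(0.655,-0.161,0.001) 300:(0.654,-0.191,0.001) 312:(0.654,-0.221,-0.001) 324:(0.653,-0.251,0.001)
152 228:(0.648,-0.010,-0.001) 240:(0.647,-0.040,0.001) 252:(0.646,-0.071,0.002) 264:(0.647,-0.100,-0.003) 276:(0.646,-0.131,-0.001) 288:(0.644,-0.161,0.003) 300:(0.644,-0.191,-0.001) 312:(0.643,-0.221,0.002) 324:(0.643,-0.251,-0.001)
156 228:(0.637,-0.010,0.001) 240:(0.636,-0.041,0.002) 252:(0.636,-0.071,0.000) 264:(0.636,-0.101,-0.002) 276:(0.632,-0.132,0.009) 288:(0.632,-0.162,0.006) 300:(0.631,-0.192,0.008) 312:(0.631,-0.222,0.008) 324:(0.632,-0.251,0.001)
160 228:(0.626,-0.011,0.001) 240:(0.624,-0.043,0.008) 252:(0.623,-0.073,0.009) 264:(0.622,-0.103,0.009) 276:(0.622,-0.132,0.008) 288:(0.621,-0.162,0.009) 300:(0.621,-0.192,0.007) 312:(0.620,-0.222,0.011) 324:(0.622,-0.251,0.001)
164 228:(0.616,-0.011,0.002) 240:(0.599,-0.055,0.056) 252:(0.613,-0.073,0.008) 264:(0.612,-0.103,0.009) 276:(0.612,-0.132,0.007) 288:(0.554,-0.183,0.200) 300:(0.553,-0.206,0.
[... 2118 characters left out ...]
.002)
204 228:(0.515,-0.014,-0.000) 240:(0.506,-0.054,0.042) 252:(0.506,-0.082,0.043) 264:(0.506,-0.110,0.040) 276:(0.513,-0.132,-0.001) 288:(0.512,-0.162,0.001) 300:(0.512,-0.191,0.001) 312:(0.511,-0.220,0.001) 324:(0.511,-0.249,0.000)
208 228:(0.505,-0.015,0.001) 240:(0.488,-0.066,0.090) 252:(0.488,-0.092,0.089) 264:(0.488,-0.118,0.088) 276:(0.503,-0.133,0.002) 288:(0.502,-0.162,0.003) 300:(0.502,-0.191,0.001) 312:(0.502,-0.220,-0.001) 324:(0.501,-0.249,-0.001)
212 228:(0.495,-0.015,-0.001) 240:(0.485,-0.058,0.057) 252:(0.487,-0.082,0.040) 264:(0.494,-0.103,-0.001) 276:(0.493,-0.133,0.001) 288:(0.493,-0.162,-0.002) 300:(0.493,-0.191,-0.004) 312:(0.491,-0.220,0.001) 324:(0.491,-0.249,0.000)
```

Run:
```python
from h import *
t=load("top0");W=cloud(t)
f=t["frame"].astype(int)
# top surfaces
m=np.zeros(f.shape[:2],bool);m[140:225,215:335]=1
for lo,hi in [(0.17,0.22),(0.14,0.16),(0.07,0.1)]:
    k=m&(W[...,2]>lo)&(W[...,2]<hi)
    n,l,st,c=cv2.connectedComponentsWithStats(k.astype(np.uint8))
    for i in range(1,n):
        if st[i,4]>8:
            p=W[l==i]; print(lo,st[i],p.min(0).round(3),p.max(0).round(3),np.median(p,0).round(3))
# tray
hsv=cv2.cvtColor(t["frame"],cv2.COLOR_RGB2HSV)
k=((f.min(-1)>120)).astype(np.uint8);k[:,:355]=0;k[:,445:]=0;k[:165]=0;k[255:]=0
c=max(cv2.findContours(k,0,1)[0],key=cv2.contourArea);r=cv2.minAreaRect(c);print(r)
def ray(t,u,v,z):
    K=t["K"];d=R.from_rotvec(t["attitude"]).apply([(u-K[0,2])/K[0,0],(v-K[1,2])/K[1,1],1]);e=t["eye"];return e+d*(z-e[2])/d[2]
b=[ray(t,*p,0.02) for p in cv2.boxPoints(r)];print(np.round(b,3),np.mean(b,0))
print([np.linalg.norm(b[i]-b[(i+1)%4]).round(3) for i in range(4)])
```

```text
0.17 [284 161  31  12 292] [ 0.545 -0.233  0.171] [ 0.56  -0.175  0.203] [ 0.549 -0.204  0.199]
0.17 [225 165  33  12 300] [ 0.538 -0.119  0.17 ] [ 0.554 -0.061  0.204] [ 0.542 -0.091  0.199]
0.14 [310 163  15  12  89] [ 0.548 -0.252  0.14 ] [ 0.57  -0.223  0.159] [ 0.56 -0.24  0.15]
0.14 [257 166  29   9 188] [ 0.549 -0.172  0.14 ] [ 0.566 -0.113  0.158] [ 0.557 -0.141  0.151]
0.14 [221 170   9   8  36] [ 0.544 -0.053  0.142] [ 0.559 -0.038  0.156] [ 0.548 -0.045  0.15 ]
0.14 [287 173   7   3  15] [ 0.545 -0.189  0.141] [ 0.549 -0.175  0.159] [ 0.547 -0.182  0.145]
0.14 [254 176   7   3  14] [ 0.542 -0.119  0.141] [ 0.546 -0.106  0.16 ] [ 0.543 -0.114  0.147]
0.14 [231 178   8   2  15] [ 0.538 -0.072  0.142] [ 0.542 -0.058  0.159] [ 0.54  -0.066  0.146]
0.07 [231 173  95  39 785] [ 0.484 -0.253  0.07 ] [ 0.564 -0.044  0.1  ] [ 0.535 -0.135  0.087]
((403.0, 211.5), (68.0, 71.0), 0.0)
[[ 0.404 -0.353  0.02 ]
 [ 0.574 -0.359  0.02 ]
 [ 0.571 -0.522  0.02 ]
 [ 0.402 -0.51   0.02 ]] [ 0.48759197 -0.43594373  0.02      ]
[np.float64(0.17), np.float64(0.163), np.float64(0.17), np.float64(0.157)]
```

View pics/topc.png

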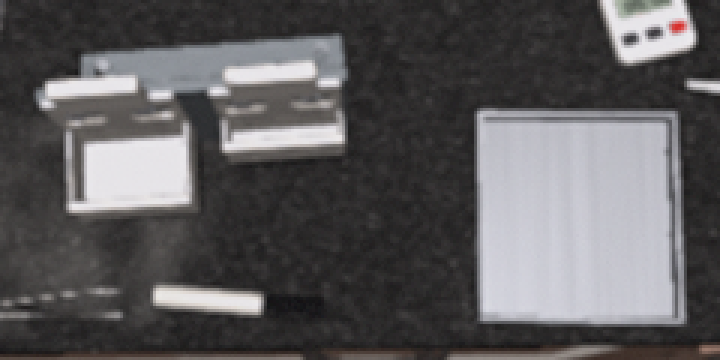

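View pics/scc.png

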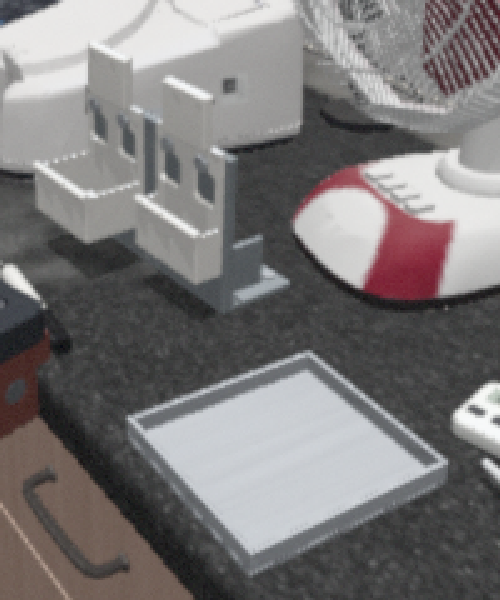

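Run:
```python
from h import *
np.set_printoptions(precision=4,suppress=True)
for n in ["top0","scene0"]:
    t=load(n);W=cloud(t);X,Y,Z=W[...,0],W[...,1],W[...,2]
    for nm,y0,y1,xc in [("deep",-.13,-.05,.542),("shal",-.245,-.165,.549)]:
        k=(Z>.156)&(Z<.193)&(Y>y0)&(Y<y1)&(abs(X-xc)<.02)
        p=W[k]
        if len(p)<20: print(n,nm,len(p));continue
        for _ in range(4):
            A=np.c_[p[:,1],p[:,2],np.ones(len(p))];c=np.linalg.lstsq(A,p[:,0],rcond=None)[0];r=p[:,0]-A@c
            p=p[abs(r)<max(2*r.std(),.001)]
        print(n,nm,len(p),"x=a y+b z+c",c,"rms",r.std(),"x at mid,z=.175",c@[(y0+y1)/2,.175,1], p[:,1].min(),p[:,1].max())
        k=(Z>.196)&(Z<.206)&(Y>y0)&(Y<y1)&(abs(X-xc)<.03)
        q=W[k]; print("  top n",len(q),q.mean(0),q.min(0),q.max(0))
    k=(Z>.147)&(Z<.154)&(Y>-.16)&(Y<-.13)&(X>.5)&(X<.6); q=W[k]; 
    if len(q):print(" panel top",q.mean(0),q.min(0),q.max(0))
    # pocket rims
    for nm,y0,y1 in [("deep",-.16,-.03),("shal",-.27,-.15)]:
        k=(Z>.086)&(Z<.094)&(Y>y0)&(Y<y1)&(X>.47)&(X<.54);q=W[k]
        print("  rim",nm,len(q),q.min(0),q.max(0),q.mean(0))
    # tray rim / floor
    k=(Z>.015)&(Z<.024)&(Y>-.56)&(Y<-.32)&(X>.37)&(X<.62);q=W[k]
    if len(q)>50:
        r=cv2.minAreaRect((q[:,:2]*1000).astype(np.float32));print("tray rim",len(q),r)
    k=(abs(Z-.004)<.003)&(Y>-.48)&(Y<-.38)&(X>.43)&(X<.54);print("floor",np.median(Z[k]))
```

```text
top0 deep 144 x=a y+b z+c [-0.0607 -0.0015  0.5352] rms 0.00031917818858990995 x at mid,z=.175 0.5403498405844609 -0.11819174663606838 -0.061729267901155294
  top n 182 [ 0.5454 -0.089   0.1999] [ 0.5386 -0.1188  0.1961] [ 0.5539 -0.0605  0.2043]
top0 shal 146 x=a y+b z+c [-0.0595  0.0015  0.5348] rms 0.00035436047298958805 x at mid,z=.175 0.5472420622800679 -0.23305767181342374 -0.17590189703754974
  top n 188 [ 0.5522 -0.2045  0.1998] [ 0.5453 -0.2335  0.1961] [ 0.5598 -0.1751  0.2032]
 panel top [ 0.5595 -0.1449  0.1501] [ 0.5493 -0.1594  0.147 ] [ 0.5657 -0.13    0.1535]
  rim deep 149 [ 0.4839 -0.1363  0.0861] [ 0.5375 -0.0456  0.0933] [ 0.4922 -0.0929  0.0885]
  rim shal 128 [ 0.5271 -0.2489  0.0861] [ 0.5379 -0.162   0.0925] [ 0.5325 -0.2048  0.0888]
tray rim 618 ((511.199951171875, -456.89141845703125), (201.50390625, 220.29978942871094), 88.2817153930664)
floor 0.0043091138283514185
scene0 deep 226 x=a y+b z+c [-0.0763 -0.0069  0.5351] rms 0.0009375305101254711 x at mid,z=.175 0.5407842164843235 -0.1219356749776711 -0.06147996822446267
  top n 56 [ 0.5446 -0.094   0.1983] [ 0.5386 -0.1198  0.196 ] [ 0.5525 -0.0642  0.2001]
scene0 shal 264 x=a y+b z+c [-0.0701  0.0015  0.533 ] rms 0.0008119328981828159 x at mid,z=.175 0.5476631127397077 -0.23678067440310202 -0.17729345148820985
  top n 74 [ 0.5514 -0.2094  0.1983] [ 0.5463 -0.2355  0.1962] [ 0.5593 -0.1786  0.2001]
 panel top [ 0.5563 -0.1391  0.1495] [ 0.5494 -0.1572  0.1476] [ 0.5635 -0.1301  0.1537]
  rim deep 49 [ 0.4821 -0.14    0.086 ] [ 0.4949 -0.0496  0.0891] [ 0.488  -0.0947  0.0876]
  rim shal 64 [ 0.5274 -0.2522  0.0861] [ 0.5378 -0.1604  0.0891] [ 0.5326 -0.2095  0.0872]
tray rim 981 ((510.90325927734375, -456.60382080078125), (201.37228393554688, 219.84400939941406), 88.42727661132812)
floor 0.003068128673388376
```

Run:
```python
from h import *
from plant import readout
np.set_printoptions(precision=4,suppress=True)
s=readout.read_state();M=R.from_rotvec(s["tool_rot"]).as_matrix();print(M)
psi=0.0602
for sg in (1,-1):
    y=sg*np.array([np.cos(psi),np.sin(psi),0]);z=np.array([0,0,-1.]);x=np.cross(y,z)
    T=np.c_[x,y,z];print(sg,np.degrees(R.from_matrix(M.T@T).as_rotvec()))
# obstacles
t=load("top0");W=cloud(t);sc=load("scene0");S=cloud(sc)
for n,Q in (("top",W),("scene",S)):
    for zmin in (.05,.1,.15,.2,.25,.3,.35):
        k=(Q[...,2]>zmin)&(Q[...,2]<.6)&(Q[...,0]>.45)&(Q[...,1]>-.35)&(Q[...,1]<.12); p=Q[k]
        # exclude bins/panel
        p=p[~((p[:,0]<.58)&(p[:,1]<-.03)&(p[:,2]<.21))]
        L=p[p[:,1]>-.03];F=p[p[:,1]<=-.03]
        print(n,zmin,"left obj ymin",L[:,1].min() if len(L) else None,"fan side xmin",F[:,0].min() if len(F) else None,len(L),len(F), np.percentile(F[:,0],2) if len(F) else 0)
# tray
f=t["frame"].astype(int);X,Y,Z=W[...,0],W[...,1],W[...,2]
k=(f.min(-1)>110);k[:,:360]=0;k[:,445:]=0;k[:170]=0;k[252:]=0
n,l,st,c=cv2.connectedComponentsWithStats(k.astype(np.uint8));i=1+st[1:,4].argmax();m=l==i
p=W[m];
for lo,hi in ((.015,.025),(-.002,.008)):
    q=p[(p[:,2]>lo)&(p[:,2]<hi)];r=cv2.minAreaRect((q[:,:2]*1000).astype(np.float32));print("tray",len(q),r)
```

```text
[[ 0.9675  0.2531 -0.0003]
 [ 0.2531 -0.9675  0.0014]
 [ 0.     -0.0015 -1.    ]]
1 [ -0.0697  -0.0606 -78.7908]
-1 [ -0.064    0.0735 101.2092]
top 0.05 left obj ymin 0.0044120883983312376 fan side xmin 0.5942174492798556 9453 15951 0.6680005764489482
top 0.1 left obj ymin 0.007954919143646322 fan side xmin 0.6619814946693036 7750 14161 0.667975742227644
top 0.15 left obj ymin 0.01061326047016431 fan side xmin 0.6619814946693036 3147 14161 0.667975742227644
top 0.2 left obj ymin None fan side xmin 0.6619814946693036 0 13442 0.667816300426249
top 0.25 left obj ymin None fan side xmin 0.6619814946693036 0 12659 0.6676168357712723
top 0.3 left obj ymin None fan side xmin 0.6619814946693036 0 11090 0.6685244133301138
top 0.35 left obj ymin None fan side xmin 0.6648296064191437 0 8535 0.6699681867346002
scene 0.05 left obj ymin -0.028323529915815993 fan side xmin 0.5828951740502646 4722 23462 0.6695867319977616
scene 0.1 left obj ymin -0.028323529915815993 fan side xmin 0.6630840074401022 3283 19438 0.6692185228478624
scene 0.15 left obj ymin -0.028323529915815993 fan side xmin 0.6630840074401022 1095 17951 0.6690395315810223
scene 0.2 left obj ymin -0.028323529915815993 fan side xmin 0.6630840074401022 170 15931 0.6686622290087355
scene 0.25 left obj ymin 0.039892742783129376 fan side xmin 0.6630840074401022 56 13692 0.6682661654530029
scene 0.3 left obj ymin 0.10885606475733522 fan side xmin 0.6630840074401022 12 10968 0.6690849185457566
scene 0.35 left obj ymin 0.10885606475733522 fan side xmin 0.6657160777293394 12 7672 0.6709033533289256
tray 427 ((486.14739990234375, -434.4119567871094), (157.9459228515625, 168.12327575683594), 88.16194915771484)
tray 4124 ((491.72747802734375, -441.5906982421875), (159.32876586914062, 170.15435791015625), 88.1474380493164)
```

The deep bin is on the +y side, with its tab centre at about (0.5466, -0.0905) and its top at 0.200. The panel yaw is +3.45°. The tray centre is at (0.486, -0.4345) with a yaw of about -1.8°, and its measured outer size is 168x158 mm, as given. The fan cage stays behind x=0.66, so the gripper clears it. First I'll raise the tool and turn it.

Call:
send_rows([
  [0,0,-0.007,0,0,-6.56,-1],
  [0,0,-0.007,0,0,-6.56,-1],
  [0,0,-0.007,0,0,-6.56,-1],
  [0,0,-0.007,0,0,-6.56,-1],
  [0,0,-0.007,0,0,-6.56,-1],
  [0,0,-0.007,0,0,-6.56,-1],
  [0,0,-0.007,0,0,-6.56,-1],
  [0,0,-0.007,0,0,-6.56,-1],
  [0,0,-0.007,0,0,-6.56,-1],
  [0,0,-0.007,0,0,-6.56,-1],
  [0,0,-0.007,0,0,-6.56,-1],
  [0,0,-0.007,0,0,-6.56,-1],
])

```text
t: 1.15
position: [0.1518, -0.5804, 0.3065]
tool_rot: [-2.148, -2.291, -0.001]
ft_force: [0.6, 0.6, 0.5]
opening: 0.0875
```

```bash
cat > g.py <<'E'
import sys
from h import *
from plant import readout
np.set_printoptions(precision=4,suppress=True)
s=readout.read_state();M=R.from_rotvec(s["tool_rot"]).as_matrix()
psi=float(sys.argv[4]) if len(sys.argv)>4 else 0.0602
g=np.array([float(a) for a in sys.argv[1:4]])
y=np.array([np.cos(psi),np.sin(psi),0]);z=np.array([0,0,-1.]);T=np.c_[np.cross(y,z),y,z]
print("t",s["t"],"pos",s["position"],"J",s["joints"],"shift tool",M.T@(g-s["position"]),"turn",np.degrees(R.from_matrix(M.T@T).as_rotvec()),"F",s["ft_force"],"Tq",s["ft_torque"],"open",s["opening"])
E
python3 g.py .5466 -.0905 .300
```

```text
t 1.15 pos [ 0.1518 -0.5804  0.3065] J [-1.3717  0.1273  1.042  -0.      1.9731 -1.4363] shift tool [0.4634 0.4256 0.0068] turn [-0.0069 -0.0487  0.2498] F [0.6405 0.5966 0.4867] Tq [-0.0291 -0.0668  0.0182] open 0.0875323734701295
```

Call:
send_rows([
  [0.0232,0.0213,0,0,0,0,-1],
  [0.0232,0.0213,0,0,0,0,-1],
  [0.0232,0.0213,0,0,0,0,-1],
  [0.0232,0.0213,0,0,0,0,-1],
  [0.0232,0.0213,0,0,0,0,-1],
  [0.0232,0.0213,0,0,0,0,-1],
  [0.0232,0.0213,0,0,0,0,-1],
  [0.0232,0.0213,0,0,0,0,-1],
  [0.0232,0.0213,0,0,0,0,-1],
  [0.0232,0.0213,0,0,0,0,-1],
])

```text
t: 1.98
position: [0.3514, -0.3349, 0.3064]
tool_rot: [-2.155, -2.286, -0.0]
ft_force: [0.2, -0.3, 0.4]
opening: 0.0876
```

Call:
send_rows([
  [0.0232,0.0213,0,0,0,0,-1],
  [0.0232,0.0213,0,0,0,0,-1],
  [0.0232,0.0213,0,0,0,0,-1],
  [0.0232,0.0213,0,0,0,0,-1],
  [0.0232,0.0213,0,0,0,0,-1],
  [0.0232,0.0213,0,0,0,0,-1],
  [0.0232,0.0213,0,0,0,0,-1],
  [0.0232,0.0213,0,0,0,0,-1],
  [0.0232,0.0213,0,0,0,0,-1],
  [0,0,0,0,0,0.25,-1],
  [0,0,0,0,0,0,-1],
])

```text
t: 2.9
position: [0.5303, -0.1154, 0.3057]
tool_rot: [-2.156, -2.283, 0.001]
ft_force: [0.6, -0.4, 0.7]
opening: 0.0878
```

```bash
python3 g.py .5466 -.0905 .156
python3 - <<'E'
from h import *
from plant import get_image
for n in ["wrist","scene"]:
    d=get_image(n);np.savez(n+"1.npz",**d);cv2.imwrite(f"pics/{n}1.png",d["frame"][:,:,::-1])
E
```

```text
t 2.9 pos [ 0.5303 -0.1154  0.3057] J [-0.2769 -0.0282  1.2041 -0.0002  1.9675 -0.3342] shift tool [0.0239 0.0179 0.1497] turn [-0.0966 -0.0245 -0.1702] F [ 0.5589 -0.433   0.7076] Tq [-0.0652 -0.0814  0.0159] open 0.08777737705270226
```

View pics/wrist1.png

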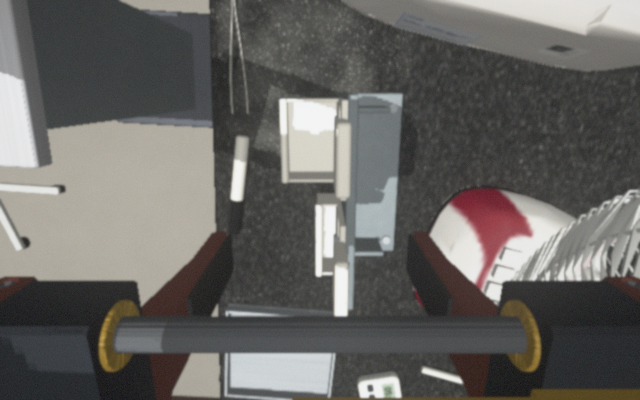

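View pics/scene1.png

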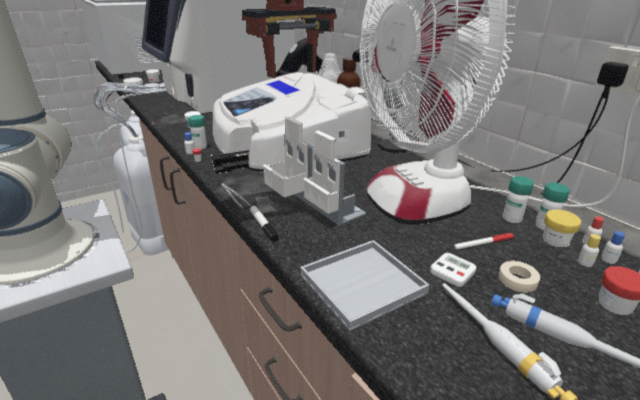

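The wrist view shows the deep tab at about (343,160) and the shallow one at about (341,290). Next I'll cross-check the deep tab from this view.

Run:
```python
from h import *
t=load("wrist1");W=cloud(t);X,Y,Z=W[...,0],W[...,1],W[...,2]
for nm,y0,y1 in (("deep",-.135,-.04),("shal",-.25,-.165)):
    k=(Z>.19)&(Z<.21)&(Y>y0)&(Y<y1)&(abs(X-.546)<.03);p=W[k];print(nm,len(p))
    if len(p): print(p.mean(0),p.min(0),p.max(0),cv2.minAreaRect((p[:,:2]*1000).astype(np.float32)))
```

```text
deep 1185
[ 0.54678876 -0.08705237  0.19887439] [ 0.53961138 -0.11834225  0.1900261 ] [ 0.55462277 -0.05827887  0.20148624] ((547.1207275390625, -88.33511352539062), (12.039436340332031, 60.16291809082031), 3.303591012954712)
shal 823
[ 0.55352418 -0.19796118  0.19855933] [ 0.54696415 -0.22800397  0.19003219] [ 0.56113875 -0.1733799   0.20143668] ((554.0, -200.5148162841797), (12.027276039123535, 54.33683395385742), 3.5761890411376953)
```

Call:
send_rows([
  [0.0127,0.0092,0,0,0,0,-1],
  [0.0127,0.0092,0,0,0,-0.17,-1],
  [0,0,0.01,0,0,0,-1],
  [0,0,0.015,0,0,0,-1],
  [0,0,0.015,0,0,0,-1],
  [0,0,0.015,0,0,0,-1],
  [0,0,0,0,0,0,-1],
  [0,0,0,0,0,0,-1],
])

```text
t: 3.67
position: [0.5458, -0.0913, 0.2506]
tool_rot: [-2.157, -2.282, 0.002]
ft_force: [1.3, 0.4, -0.1]
opening: 0.0879
```

```bash
python3 g.py .547 -.0890 .156
```

```text
t 3.6667 pos [ 0.5458 -0.0913  0.2506] J [-0.2271 -0.0252  1.2999 -0.0003  1.8691 -0.2832] shift tool [0.0022 0.0016 0.0946] turn [-0.1235 -0.0173 -0.2415] F [ 1.2985  0.4076 -0.0515] Tq [-0.0924 -0.0645 -0.0391] open 0.0878715119263235
```

Call:
send_rows([
  [0.0022,0.0016,0.01,-0.12,0,-0.24,-1],
  [0,0,0.015,0,0,0,-1],
  [0,0,0.015,0,0,0,-1],
  [0,0,0.015,0,0,0,-1],
  [0,0,0.015,0,0,0,-1],
  [0,0,0.012,0,0,0,-1],
  [0,0,0.008,0,0,0,-1],
  [0,0,0.004,0,0,0,-1],
  [0,0,0,0,0,0,-1],
  [0,0,0,0,0,0,-1],
])

```text
t: 4.5
position: [0.5487, -0.088, 0.1583]
tool_rot: [2.15, 2.287, 0.003]
ft_force: [1.0, -0.5, 0.1]
opening: 0.0878
```

```bash
python3 g.py .547 -.0890 .156
```

```text
t 4.5 pos [ 0.5487 -0.088   0.1583] J [-0.2207 -0.0342  1.472   0.0006  1.7009 -0.2823] shift tool [-0.0009 -0.0018  0.0023] turn [0.1697 0.0114 0.0886] F [ 0.9685 -0.4715  0.0781] Tq [-0.0287 -0.1096 -0.0037] open 0.08778721171266121
```

Call:
send_rows([
  [-0.0009,-0.0018,0.0023,0.12,0,0.09,-1],
  [0,0,0,0,0,0,-1],
  [0,0,0,0,0,0,-1],
  [0,0,0,0,0,0,-1],
])

```text
t: 4.83
position: [0.5469, -0.089, 0.1558]
tool_rot: [2.153, 2.287, 0.001]
ft_force: [-0.1, 1.0, 0.1]
opening: 0.0878
```

```bash
python3 g.py .547 -.0890 .156;python3 - <<'E'
from h import *
from plant import get_image
for n in ["wrist","scene","top"]:
    d=get_image(n);np.savez(n+"2.npz",**d);cv2.imwrite(f"pics/{n}2.png",d["frame"][:,:,::-1])
crop(load("scene2"),230,80,390,230,4,"pics/sc2c.png")
E
```

```text
t 4.8333 pos [ 0.5469 -0.089   0.1558] J [-0.2228 -0.0362  1.4784  0.      1.6987 -0.2829] shift tool [ 0.      0.0001 -0.0002] turn [ 0.0383  0.0104 -0.0049] F [-0.1415  1.0267  0.076 ] Tq [-0.0876 -0.0404  0.0433] open 0.08777578666908743
```

View pics/wrist2.png

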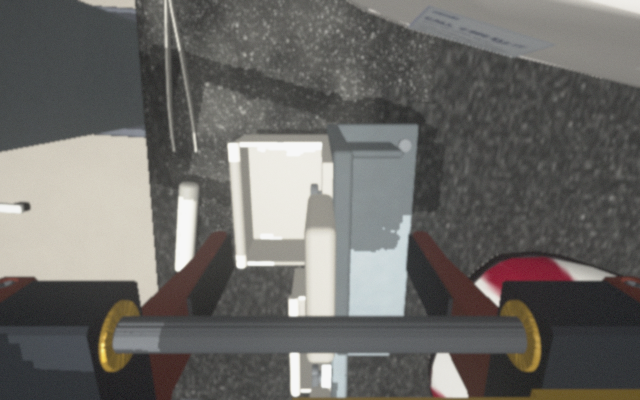

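View pics/sc2c.png

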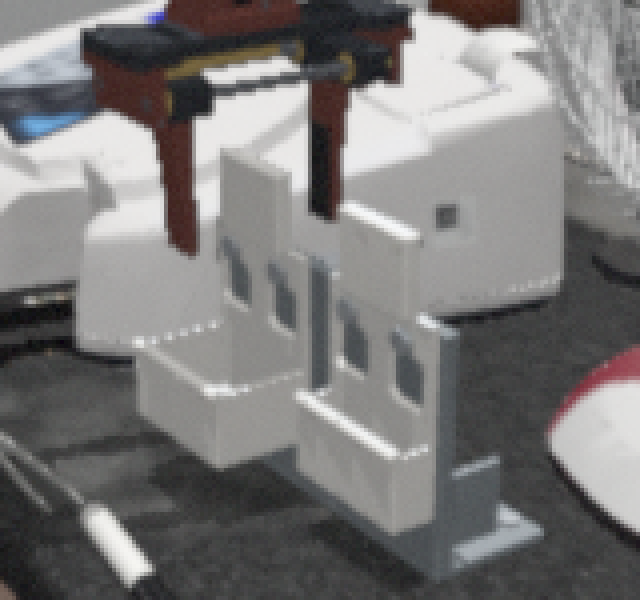

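The wrist view has the tab (columns 306–335) centred between the fingers. In the scene view the fingers stand on either side of it, above the panel edge. Closing now.

Call:
send_rows([
  [0,0,0,0,0,0,0.4],
  [0,0,0,0,0,0,0.6],
  [0,0,0,0,0,0,1],
  [0,0,0,0,0,0,1],
  [0,0,0,0,0,0,1],
  [0,0,0,0,0,0,1],
  [0,0,0,0,0,0,1],
  [0,0,0,0,0,0,1],
  [0,0,0,0,0,0,1],
  [0,0,0,0,0,0,1],
], grip_force=20)

```text
t: 5.82
position: [0.5467, -0.089, 0.1553]
tool_rot: [2.154, 2.287, 0.0]
ft_force: [0.2, -0.5, 0.8]
opening: 0.0246
```

```bash
python3 g.py .547 -.0890 .156
```

```text
t 5.8167 pos [ 0.5467 -0.089   0.1553] J [-0.2227 -0.036   1.4789 -0.      1.6987 -0.2829] shift tool [-0.0001  0.0003 -0.0007] turn [ 0.0002  0.0001 -0.0018] F [ 0.1757 -0.45    0.7672] Tq [-0.0789 -0.0679 -0.0314] open 0.024562859812560005
```

Call:
send_rows([
  [0,0,0,0,0,0,1],
  [0,0,0,0,0,0,1],
  [0,0,0,0,0,0,1],
  [0,0,0,0,0,0,1],
  [0,0,0,0,0,0,1],
])

```text
t: 6.23
position: [0.5467, -0.089, 0.1553]
tool_rot: [2.154, 2.287, 0.0]
ft_force: [-0.8, 0.4, -0.0]
opening: 0.0118
```

```bash
python3 g.py .547 -.0890 .156
```

```text
t 6.2333 pos [ 0.5467 -0.089   0.1553] J [-0.2227 -0.036   1.4789  0.      1.6987 -0.2829] shift tool [-0.      0.0003 -0.0007] turn [ 0.0007 -0.0003 -0.003 ] F [-0.7564  0.3713 -0.0341] Tq [-0.038  -0.0781  0.0373] open 0.011751867010164743
```

Gripped at an 11.8 mm opening, which matches the 12 mm tab, and with almost no side force. Now I'll lift 23 mm slowly.

Call:
send_rows([
  [0,0,0,0,0,0,1],
  [0,0,-0.002,0,0,0,1],
  [0,0,-0.003,0,0,0,1],
  [0,0,-0.003,0,0,0,1],
  [0,0,-0.003,0,0,0,1],
  [0,0,-0.003,0,0,0,1],
  [0,0,-0.003,0,0,0,1],
  [0,0,-0.003,0,0,0,1],
  [0,0,-0.003,0,0,0,1],
  [0,0,0,0,0,0,1],
  [0,0,0,0,0,0,1],
  [0,0,0,0,0,0,1],
])

```text
t: 7.23
position: [0.5467, -0.089, 0.1782]
tool_rot: [-2.154, -2.287, 0.0]
ft_force: [-0.3, 0.6, -1.3]
opening: 0.0119
```

```bash
python3 g.py .547 -.0890 .1783;python3 - <<'E'
from h import *
from plant import get_image
for n in ["scene","top"]:
    d=get_image(n);np.savez(n+"3.npz",**d)
crop(load("scene3"),230,80,390,230,4,"pics/sc3c.png")
E
```

```text
t 7.2333 pos [ 0.5467 -0.089   0.1782] J [-0.2227 -0.0374  1.4399 -0.      1.7392 -0.2829] shift tool [-0.      0.0003 -0.0001] turn [-0.0102 -0.002  -0.0034] F [-0.3154  0.6267 -1.2841] Tq [-0.0927 -0.0943  0.0103] open 0.011938405044640117
```

View pics/sc3c.png

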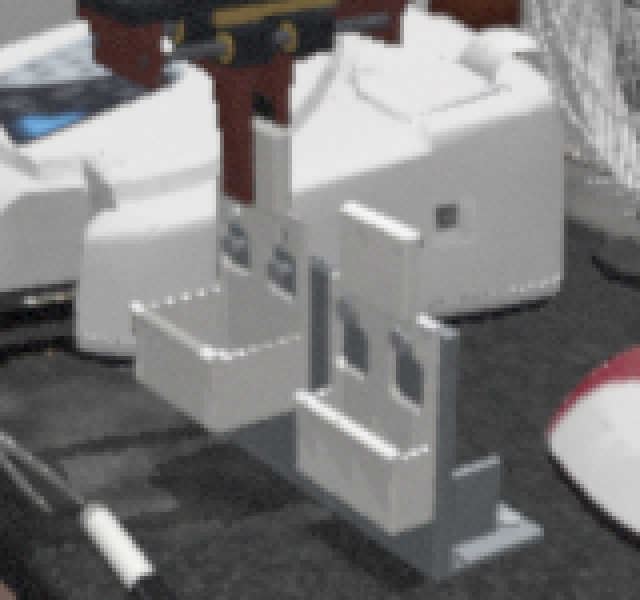

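The deep bin has risen, and its stud heads now show inside the wide openings (crop ~(235,235) and (283,265)). Checking the heights before I draw it off.

Run:
```python
from h import *
W=cloud(load("top3"));V=cloud(load("top0"))
for Q in (V,W):
    for y0,y1 in ((-.12,-.06),(-.235,-.175)):
        k=(Q[...,1]>y0)&(Q[...,1]<y1)&(Q[...,0]>.475)&(Q[...,0]<.54)&(Q[...,2]>.075)&(Q[...,2]<.13); p=Q[k]; 
        k2=p[p[:,2]>np.percentile(p[:,2],60)]; print(len(p),np.percentile(p[:,2],[50,80,90]).round(4),p[:,0].min().round(4))
```

```text
97 [0.0886 0.0897 0.09  ] 0.4839
101 [0.0884 0.0897 0.0908] 0.5274
151 [0.1101 0.1121 0.1127] 0.484
102 [0.0882 0.0894 0.0899] 0.5274
```

Call:
send_rows([
  [0,-0.003,0,0,0,0,1],
  [0,-0.004,0,0,0,0,1],
  [0,-0.004,0,0,0,0,1],
  [0,-0.004,0,0,0,0,1],
  [0,-0.004,0,0,0,0,1],
  [0,-0.004,0,0,0,0,1],
])

```text
t: 7.83
position: [0.5233, -0.0904, 0.1784]
tool_rot: [2.154, 2.287, 0.0]
ft_force: [-0.2, -0.7, -1.5]
opening: 0.0117
```

Lifted 22.5 mm, the shallow bin hasn't moved, and the bin draws off freely. I'll keep drawing it forward.

Call:
send_rows([
  [0,-0.006,0,0,0,0,1],
  [0,-0.008,0,0,0,0,1],
  [0,-0.01,0,0,0,0,1],
  [0,-0.01,0,0,0,0,1],
  [0,-0.01,0,0,0,0,1],
  [0,-0.01,0,0,0,0,1],
  [0,-0.006,0,0,0,0,1],
  [0,0,0,0,0,0,1],
  [0,0,0,0,0,0,1],
])

```text
t: 8.58
position: [0.4638, -0.094, 0.1786]
tool_rot: [2.153, 2.286, 0.001]
ft_force: [0.3, -0.8, -0.7]
opening: 0.0118
```

```bash
python3 g.py .4635 -.4365 .1783;python3 - <<'E'
from h import *
from plant import get_image
d=get_image("scene");np.savez("scene4.npz",**d)
crop(d,150,60,420,260,2.8,"pics/sc4c.png")
E
```

```text
t 8.5833 pos [ 0.4638 -0.094   0.1786] J [-0.272  -0.258   1.6385  0.0001  1.7601 -0.3318] shift tool [-0.3419 -0.0208  0.0003] turn [ 0.0514  0.0112 -0.0204] F [ 0.3442 -0.7869 -0.7111] Tq [-0.0363 -0.1265 -0.0131] open 0.011773170174990882
```

View pics/sc4c.png

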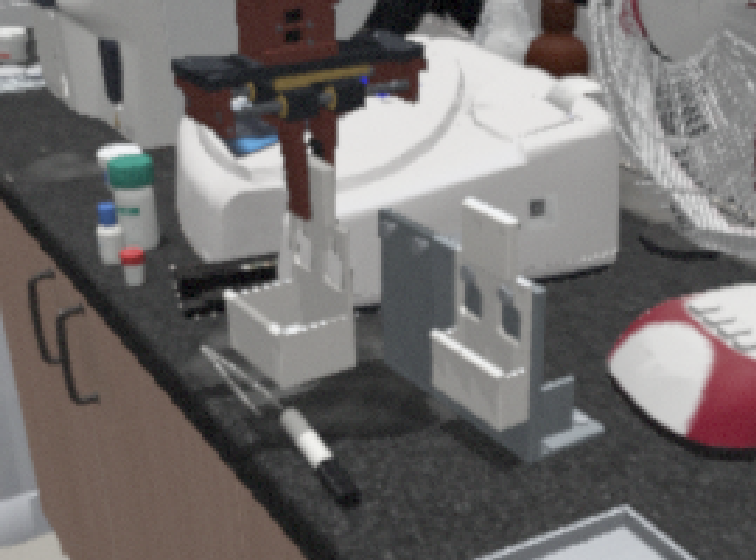

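The bin is off the studs, upright in the fingers, about 50 mm clear of the shallow bin. Moving parallel to the panel toward the tray.

Call:
send_rows([
  [-0.008,0,0,0,0,0,1],
  [-0.015,0,0,0,0,0,1],
  [-0.02,0,0,0,0,0,1],
  [-0.02,0,0,0,0,0,1],
  [-0.02,0,0,0,0,0,1],
  [-0.02,0,0,0,0,0,1],
  [-0.02,0,0,0,0,0,1],
  [-0.02,0,0,0,0,0,1],
  [-0.02,0,0,0,0,0,1],
  [-0.02,0,0,0,0,0,1],
  [-0.02,0,0,0,0,0,1],
  [-0.02,0,0,0,0,0,1],
])

```text
t: 9.63
position: [0.4774, -0.3183, 0.1778]
tool_rot: [-2.153, -2.287, 0.0]
ft_force: [-0.8, 0.9, -2.1]
opening: 0.012
```

Call:
send_rows([
  [-0.02,0,0,0,0,1,1],
  [-0.02,0,0,0,0,1,1],
  [-0.02,0,0,0,0,1,1],
  [-0.02,0.005,0,0,0,1,1],
  [-0.02,0.005,0,0,0,1.3,1],
  [-0.012,0.01,0,0,0,0,1],
  [-0.005,0.005,0,0,0,0,1],
  [0,0,0,0,0,0,1],
  [0,0,0,0,0,0,1],
  [0,0,0,0,0,0,1],
])

```text
t: 10.47
position: [0.5042, -0.4334, 0.1782]
tool_rot: [-2.256, -2.186, -0.0]
ft_force: [-0.5, -0.3, -2.2]
opening: 0.012
```

```bash
python3 g.py .5135 -.4355 .145 -0.032
```

```text
t 10.4667 pos [ 0.5042 -0.4334  0.1782] J [-0.7612  0.2647  1.1154  0.0001  1.7621 -0.7295] shift tool [-0.0018  0.0094  0.0332] turn [-0.0219 -0.0281  0.0189] F [-0.5468 -0.3111 -2.2406] Tq [-0.0163 -0.1165  0.0127] open 0.012022025491316571
```

Call:
send_rows([
  [-0.0018,0.0094,0.005,0,0,0,1],
  [0,0,0.008,0,0,0,1],
  [0,0,0.008,0,0,0,1],
  [0,0,0.008,0,0,0,1],
  [0,0,0.004,0,0,0,1],
  [0,0,0,0,0,0,1],
  [0,0,0,0,0,0,1],
])

```text
t: 11.05
position: [0.5133, -0.4359, 0.1448]
tool_rot: [-2.256, -2.184, 0.0]
ft_force: [-0.8, 0.2, -2.1]
opening: 0.0118
```

```bash
python3 g.py .5135 -.4355 .1193 -0.032;python3 - <<'E'
from h import *
from plant import get_image
for n in ["scene","top"]:
    d=get_image(n);np.savez(n+"5.npz",**d)
crop(load("scene5"),250,120,450,340,2.5,"pics/sc5c.png");crop(load("top5"),340,150,470,270,4,"pics/top5c.png")
E
```

```text
t 11.05 pos [ 0.5133 -0.4359  0.1448] J [-0.7545  0.2897  1.1449 -0.      1.708  -0.7221] shift tool [0.0004 0.0002 0.0255] turn [-0.0448 -0.0379 -0.0232] F [-0.7682  0.1516 -2.072 ] Tq [-0.0714 -0.0784  0.0142] open 0.011790349875221836
```

View pics/sc5c.png

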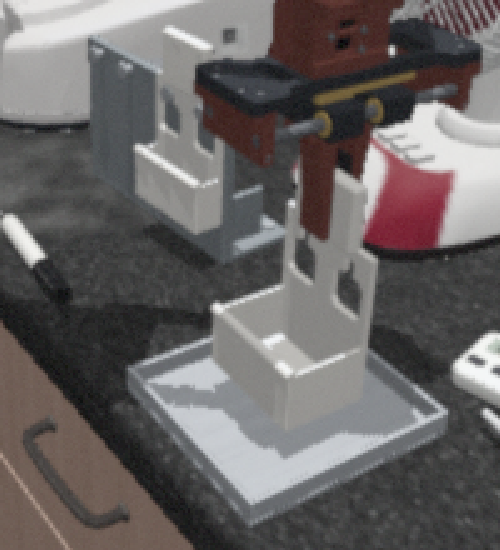

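View pics/top5c.png

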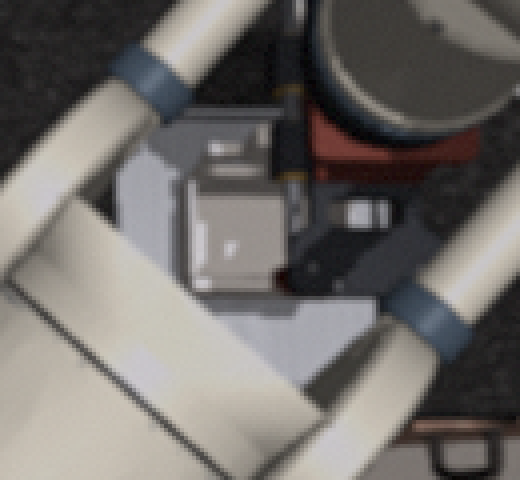

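The bin is over the tray, well inside the walls. I'll lower to a few millimetres above the floor, then creep down.

Call:
send_rows([
  [0,0,0.005,0,0,0,1],
  [0,0,0.006,0,0,0,1],
  [0,0,0.005,0,0,0,1],
  [0,0,0.003,0,0,0,1],
  [0,0,0.002,0,0,0,1],
  [0,0,0.001,0,0,0,1],
  [0,0,0.001,0,0,0,1],
  [0,0,0,0,0,0,1],
  [0,0,0,0,0,0,1],
])

```text
t: 11.9
position: [0.5137, -0.4361, 0.1225]
tool_rot: [2.257, 2.185, 0.0]
ft_force: [-0.4, -0.1, 0.0]
opening: 0.0119
```

Call:
send_rows([
  [0,0,0.0005,0,0,0,1],
  [0,0,0.0005,0,0,0,1],
  [0,0,0.0005,0,0,0,1],
  [0,0,0,0,0,0,1],
  [0,0,0,0,0,0,1],
])

```text
t: 12.32
position: [0.5136, -0.436, 0.1208]
tool_rot: [-2.257, -2.185, -0.0]
ft_force: [0.0, 1.1, -1.2]
opening: 0.012
```

Call:
send_rows([
  [0,0,0.0005,0,0,0,1],
  [0,0,0,0,0,0,1],
  [0,0,0.0005,0,0,0,1],
  [0,0,0,0,0,0,1],
  [0,0,0.0003,0,0,0,1],
  [0,0,0,0,0,0,1],
])

```text
t: 12.82
position: [0.5136, -0.4361, 0.1195]
tool_rot: [2.257, 2.185, 0.0]
ft_force: [-0.4, 0.3, -0.5]
opening: 0.0117
```

Call:
send_rows([
  [0,0,0.0004,0,0,0,1],
  [0,0,0,0,0,0,1],
  [0,0,0,0,0,0,1],
])

```text
t: 13.07
position: [0.5136, -0.4361, 0.1195]
tool_rot: [2.257, 2.185, 0.0]
ft_force: [-0.6, 0.2, 0.2]
opening: 0.0119
```

Call:
send_rows([
  [0,0,0.0005,0,0,0,1],
  [0,0,0,0,0,0,1],
  [0,0,0.0003,0,0,0,1],
  [0,0,0,0,0,0,1],
  [0,0,0,0,0,0,1],
])

```text
t: 13.48
position: [0.5137, -0.4361, 0.1195]
tool_rot: [2.256, 2.185, 0.0]
ft_force: [-1.5, 2.0, 5.3]
opening: 0.0117
```

```bash
python3 g.py .5135 -.4355 .1193 -0.032;python3 - <<'E'
from h import *
from plant import get_image
d=get_image("scene");np.savez("scene6.npz",**d)
crop(d,300,160,440,330,3.5,"pics/sc6c.png")
E
```

```text
t 13.4833 pos [ 0.5137 -0.4361  0.1195] J [-0.7544  0.293   1.1857 -0.      1.662  -0.7221] shift tool [ 0.0006 -0.0002  0.0002] turn [ 0.0393  0.0362 -0.0171] F [-1.5086  1.9694  5.3154] Tq [0.4485 0.4627 0.0243] open 0.011744212876948804
```

View pics/sc6c.png

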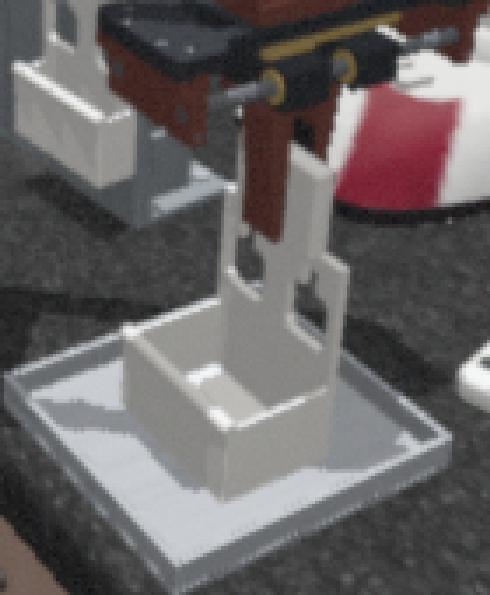

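Contact is confirmed: +5.3 N upward, with descent stopped at the predicted height. Releasing.

Call:
send_rows([
  [0,0,-0.0003,0,0,0,1],
  [0,0,0,0,0,0,0.7],
  [0,0,0,0,0,0,0.6],
  [0,0,0,0,0,0,0.5],
  [0,0,0,0,0,0,0.3],
  [0,0,0,0,0,0,0],
  [0,0,0,0,0,0,0],
  [0,0,0,0,0,0,0],
  [0,0,0,0,0,0,0],
], grip_force=10)

```text
t: 14.28
position: [0.5136, -0.4361, 0.1186]
tool_rot: [-2.257, -2.185, -0.0]
ft_force: [0.5, -0.3, 0.4]
opening: 0.0439
```

Call:
send_rows([
  [0,0,-0.004,0,0,0,0],
  [0,0,-0.01,0,0,0,0],
  [0,0,-0.015,0,0,0,0],
  [0,0,-0.02,0,0,0,0],
  [0,0,-0.02,0,0,0,0],
  [0,0,-0.02,0,0,0,0],
  [0,0,-0.02,0,0,0,0],
  [0,0,-0.02,0,0,0,0],
  [0,0,-0.02,0,0,0,0],
  [0,0,0,0,0,0,0],
  [0,0,0,0,0,0,0],
])

```text
t: 15.2
position: [0.514, -0.4365, 0.2699]
tool_rot: [2.254, 2.182, 0.0]
ft_force: [0.0, 0.5, -0.4]
opening: 0.0438
```

Run:
```python
from h import *
from plant import get_image,readout
s=readout.read_state();print(s["t"],s["position"],s["opening"],s["ft_force"])
for n in ["scene","wrist","top"]:
    d=get_image(n);np.savez(n+"7.npz",**d);cv2.imwrite(f"pics/{n}7.png",d["frame"][:,:,::-1])
S0=cloud(load("scene0"));S=cloud(load("scene7"))
for Q in (S0,S):
    k=(Q[...,2]>.156)&(Q[...,2]<.21)&(Q[...,1]>-.245)&(Q[...,1]<-.165)&(Q[...,0]>.53)&(Q[...,0]<.58);p=Q[k];print("shallow tab",len(p),p.mean(0),p.min(0),p.max(0))
for n in ("scene7","wrist7","top7"):
    Q=cloud(load(n))
    k=(Q[...,2]>.11)&(Q[...,2]<.175)&(abs(Q[...,1]+.436)<.06)&(abs(Q[...,0]-.515)<.03);p=Q[k]
    if len(p)<20: print(n,len(p));continue
    print(n,len(p),"zmax",np.percentile(p[:,2],99),p.min(0),p.max(0))
    A=np.c_[p[:,1],p[:,2],np.ones(len(p))];q=p
    for _ in range(4):
        A=np.c_[q[:,1],q[:,2],np.ones(len(q))];c=np.linalg.lstsq(A,q[:,0],rcond=None)[0];r=q[:,0]-A@c;q=q[abs(r)<max(.001,1.5*r.std())]
    print("  face x=ay+bz+c",c,r.std(),len(q))
```

```text
15.2 [ 0.51399476 -0.43646765  0.26987028] 0.04382215945802001 [ 0.02025275  0.53727417 -0.38015892]
shallow tab 439 [ 0.5494953  -0.21225831  0.17996371] [ 0.54489556 -0.23766845  0.15624341] [ 0.56092699 -0.17538477  0.20011936]
shallow tab 444 [ 0.5495763  -0.21206488  0.17965134] [ 0.54489806 -0.23845426  0.15607307] [ 0.56176336 -0.17607033  0.20006697]
scene7 845 zmax 0.1638317388705536 [ 0.50496874 -0.48209998  0.11030644] [ 0.51931531 -0.39083268  0.16439466]
  face x=ay+bz+c [0.02126212 0.00801924 0.51568048] 0.0007781243100791637 514
wrist7 1319 zmax 0.1649164747794795 [ 0.50691797 -0.46486809  0.11589799] [ 0.5210575  -0.39053092  0.1657707 ]
  face x=ay+bz+c [ 0.03059398 -0.08819398  0.54126514] 0.0019612458482840527 681
top7 283 zmax 0.16654793301762327 [ 0.50544961 -0.46374841  0.11493065] [ 0.51962607 -0.39549639  0.16691182]
  face x=ay+bz+c [0.05723389 0.06096183 0.52343508] 0.0012567644201081495 164
```

View pics/scene7.png

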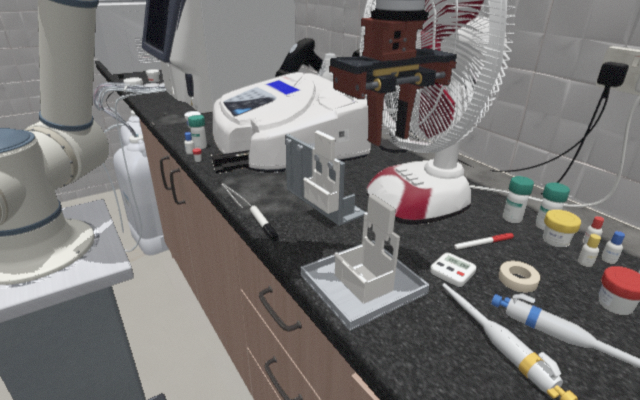

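View pics/wrist7.png

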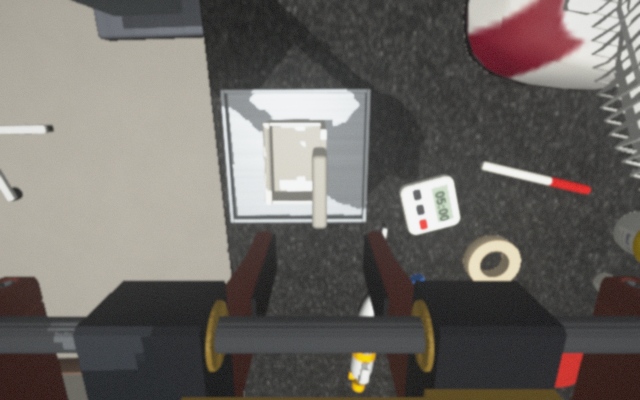

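The deep bin stands upright and centred in the tray (scene ~(368,255)), with its tab top at 0.164 m = 0.004 + 0.160. The shallow bin still hangs at about (322,180), shifted by less than 0.5 mm. The gripper is clear of everything.

```bash
python3 -c "
from plant import job_done
print(job_done())"
```

```text
the job is handed in; nothing more can be done
None
```

The deep bin is down from the panel and standing upright in the steel tray. I handed the job in at about 15 s; no verdict was reported.

I gripped its tab front to back (11.8 mm opening), slid it up about 23 mm and drew it forward off the studs. I then carried it over the tray and lowered it until the wrist read about 5 N upward, and only then let go and backed off.

**Last checks:**
- **Deep bin:** in the scene camera its tab top is at about 0.164 m, which matches standing flat on the tray floor. The front face is vertical to within about 0.5° and the bin is well inside the walls.
- **Shallow bin:** it moved less than 0.5 mm from where it started, within measurement noise.
- **Gripper:** it is about 105 mm above the tab and touching nothing.

**One disagreement:** plane fits to the tab from the top and wrist cameras gave about 3.5° and 5° of lean, in opposite directions. Those fits were noisier and mixed in the tab's top and edges, so I went by the scene camera and the tab height. Both values are still under the 7° limit.

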